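Set up the packing scale at its keys

ROBOT

A 6-joint arm with a two-finger parallel gripper is mounted at the origin on a cart in front of the work surface, level with it; the furniture and walls round the work are solid. World frame = base frame: x ahead of the robot, y to its left, z up, the work surface at z = 0. Lengths are in m, angles in rad, forces in N, time in s.
With the tool pointing down it reaches from about 0.35 to 0.975 m from the base axis. Payload 4.9 kg.
Tool frame: the origin (TCP) lies at the very end of the fingers, on their centre line; the grasp point (between the pads) lies 19 mm behind it; z points along the fingers, y is the line along which they close (so a half turn about z gives the same grasp; the last joint's range is limited). The gripper opens to 85 mm and grips with 20 to 120 N. Pads are 22 mm wide; open, the fingers measure 114 mm over their backs; the gripper's body (76 mm by 85 mm) begins 54 mm behind the grasp point. The pads swing forward as they close: fully open they stand 13 mm farther back than shut.
Start: joints at [1.19, 0.053, 1.613, -0, 1.476, -0.119], TCP at [0.162, 0.604, 0.231] pointing down, gripper open.
Joint ranges: [-3.01, 3.01], [-1.01, 2.22], [0.06, 2.58], [-1.02, 4.17], [0.09, 2.62], [-3.14, 3.14]. Speed limits (rad/s): [2.57, 2.57, 3.14, 3.14, 3.14, 3.14].

INTERFACE

Orientations are given as a rotation vector (axis times angle).
In Python, from station import ctrl, imaging gives the robot as it stands.
- The arm moves only by the tool play_rows, never from a script. Its argument "series" is a list of rows, each a list of 3 entries, a list of its own where there are three numbers: the opening, from 0 (shut) to 1 (fully open), then the shift along the tool's x, y, z each as a share of 0.05 m, from -1 to 1, then the turn, a rotation vector about the tool's x, y, z each as a share of 8 degrees, from -1 to 1. In form: [[grip, [dx, dy, dz], [ax, ay, az]], ...]. A call has 1 to 8 rows; each row shifts and turns the commanded pose from where the row before left it, along the tool's axes as they then stand; what a row does not reach is not made up. A row lasts 1/8 s, in which the tool goes at most 62.5 mm and 10.7 degrees, less where a joint would pass 70% of its speed; a pose out of reach is approached as far as the arm can. A call with a number of a shift or a turn outside -1 to 1 is refused whole. A call with a gripper value outside its range is refused whole. The fingers move at their own pace and stop on an object; "force" is the grip in N (left out, the last holds). Time passes only in rows, so rows that do not move let the fingers close. It gives the time, the measured TCP pose, the force, the opening and the grip force at its end, in the units of the state.
- ctrl.get_obs(): the state, without advancing time (a new reading comes with each control period).
- imaging.get_image(name): name is "scene" or "top" or "wrist"; returns a dict with "color" (420x560x3 uint8, blue, green, red), "fx", "fy", "cx", "cy" (pixels), "extrinsics" (4x4, takes a point from world to camera coordinates); the wrist camera has in their place "hand_eye" (4x4, takes a point from camera to tool coordinates, whose origin is the TCP and whose axes are the flange's). Camera axes: x right, y down, z forward; pixel columns grow to the right and rows downward; lengths in m; the calibration is good to about 2 mm. A picture is of the moment at which its call begins: read the wrist's pose just before it. There is no depth.
- ctrl.finish_job(): hands the job in; it is judged then, once.
The state is a dict: "t": time; "q": joint angles; "dq": joint speeds; "effort": joint torques, N m; "tool_pos": TCP position; "tool_rot": TCP orientation; "contact_force": force on the tool from outside, world axes, zero at the start; "wrist_torque": the same for the moment, N m; "opening": finger opening in m; "grip_force": force on a finger pad.
Only numpy, scipy, OpenCV 4.12 (cv2) and the standard library are available. Lean on these libraries where they do the work, as an engineer would, in place of code of your own. Each camera call takes 0.05 s, during which the arm holds its last target. There are 200 camera calls.

TASK

Set up the packing scale for the next batch: switch it on by pressing the far half of its rocker switch down, then press the round key fully home, then the long bar key fully home, in that order; they stay where they are pressed. Leave the square key alone, leave the carton on the pan, and do not pick up or disturb any of the other things on the table.

Things in the scene. Friction and masses are not known exactly. Their poses are not given: they have to be found in the camera images.
- scale: low grey bench scale, 290 x 260 x 70 mm, fixed. Origin: centre of its underside, on the table; x points from the key deck (in front) to the steel pan (behind; top 69 mm up, carton on it), y along the key row, z up. Four black mounts (58 x 54 mm, top 46 mm up) stand at x -100 mm, y -87, -29, 29, 87 mm; each bears one control: rocker, round, bar or square key, in any order
- rocker_far (a point): point to press on the rocker: top face of its far half (toward the pan), 16 mm from the pivot. Rocker: grey, 26 mm wide, 49 mm long (along the scale's x), a shallow V of two halves, pivot at mid-length along the scale's y. Off: the far half stands up, this point about 56 mm above the table. On: the far half is level, this point about 51 mm up
- rocker (a joint): rocker angle, rad: 0 = off (far half up), 0.32 = fully on (far half down, level). No spring: takes about 3 to 4 N near its end and stays where it is left; starts between 0 and 0.05
- round_top (a point): centre of the top face of the round key (grey disc, 30 mm across); moves with the key. Fully out it is 58 mm above the table, fully home 50 mm; the mount's rim round it is 46 mm above the table
- round_key (a joint): round key; slides straight down into its mount: 0 = fully out, 0.008 = fully home (m). Stiff, no spring: it moves under about 3 N and stays where it is left
- bar_top (a point): centre of the top face of the long bar key (grey, 18 mm along the scale's x, 44 mm along its y); moves with the key. Fully out it is 58 mm above the table, fully home 50 mm; the mount's rim round it is 46 mm above the table
- bar_key (a joint): bar key; slides straight down into its mount: 0 = fully out, 0.008 = fully home (m). Stiff, no spring: it moves under about 3 N and stays where it is left
- square_top (a point): centre of the top face of the square key (grey, 28 x 28 mm; to be left alone); moves with the key. Fully out it is 58 mm above the table, fully home 50 mm; the mount's rim round it is 46 mm above the table
- square_key (a joint): square key, not to be pressed; slides straight down into its mount: 0 = fully out, 0.008 = fully home (m). Stiff, no spring: it moves under about 3 N and stays where it is left
- carton: small product carton, 70 x 110 x 45 mm, loose on the scale's pan; origin at the centre of its underside
- tape_roll: roll of clear tape, 119 mm across, 48 mm high, lying flat to the right of the scale; origin at the centre of its underside
- staples: small staple box, 45 x 70 x 22 mm, on the table in front of the scale; origin at the centre of its underside
- glue: glue stick standing up, 27 mm across, 96 mm high, far left; origin at the centre of its underside
- measure: tape measure, 72 x 37 x 61 mm, left, beyond the tray of cans; origin at the centre of its underside

How it is judged:
By the outcome, as a careful person would: the job done as asked, in the order asked, and still so for the second after the job is handed in, with the robot touching nothing.
It also fails if it takes over 42 s, if anything falls off the work surface, if the arm or the gripper's body presses on something with over 40 N, if the wrist force passes 120 N, or if a joint passes its speed limit or range.

## Working session

There is one attempt and no reset: what is moved stays moved. The work goes in short steps, Python scripts to look and compute and a tool call to move; the robot and the scene stay as the last step left them, time stands still between calls to the robot, and variables do not carry over. Pictures are saved under pics/ and viewed, at most 10 in all, crops included, and the job is handed in when it is done.

Besides the shell and the picture viewer there is one more tool, called as a command line: name --argument value ..., lists and objects as JSON in quotes. play_rows: Moves the arm, as the interface text tells. Shift numbers are shares of 0.05 m and turn numbers shares of 8 degrees, none past 1 either way. Its arguments: {"type":"object","properties":{"series":{"type":"array"},"force":{"type":"number"}},"required":["series"]}

```bash
mkdir -p pics; cat > h.py <<'E'
import numpy as np,cv2
from scipy.spatial.transform import Rotation as R
from station import ctrl,imaging
def snap(n,f):
    o=ctrl.get_obs(); im=imaging.get_image(n); cv2.imwrite(f'pics/{f}.png',im['color'])
    if n=='wrist':
        T=np.eye(4);T[:3,:3]=R.from_rotvec(o['tool_rot']).as_matrix();T[:3,3]=o['tool_pos']; im['c2w']=T@im['hand_eye']
    else: im['c2w']=np.linalg.inv(im['extrinsics'])
    np.savez(f'pics/{f}.npz',**{k:im[k] for k in('color','fx','fy','cx','cy','c2w')})
    return im
def load(f): return dict(np.load(f'pics/{f}.npz'))
def ray(im,u,v):
    d=im['c2w'][:3,:3]@np.array([(u-im['cx'])/im['fx'],(v-im['cy'])/im['fy'],1]); return im['c2w'][:3,3],d
def onz(im,u,v,z):
    c,d=ray(im,u,v); return c+d*(z-c[2])/d[2]
def proj(im,p):
    q=np.linalg.inv(im['c2w'])@np.append(p,1); return q[0]/q[2]*im['fx']+im['cx'],q[1]/q[2]*im['fy']+im['cy']
def tri(*a):
    A=0;b=0
    for im,(u,v) in a:
        c,d=ray(im,u,v);d=d/np.linalg.norm(d);P=np.eye(3)-np.outer(d,d);A=A+P;b=b+P@c
    return np.linalg.solve(A,b)
E
python3 - <<'E'
from h import *
a=snap('scene','s0');b=snap('top','t0')
o=ctrl.get_obs();print(o['t'],o['tool_pos'],R.from_rotvec(o['tool_rot']).as_matrix().round(3))
for i in(a,b):print(i['c2w'].round(3),i['fx'])
E
```

```text
0.1 [0.16154456 0.60315813 0.23016046] [[-0.966  0.259 -0.001]
 [ 0.259  0.966 -0.002]
 [ 0.    -0.002 -1.   ]]
[[-0.796 -0.264  0.545 -0.13 ]
 [-0.606  0.332 -0.723  0.957]
 [ 0.01  -0.905 -0.425  0.629]
 [ 0.     0.     0.     1.   ]] 434.88930892616
[[ 0.016 -0.992  0.123  0.403]
 [-1.    -0.017 -0.006  0.009]
 [ 0.008 -0.123 -0.992  1.363]
 [ 0.     0.     0.     1.   ]] 410.80932483589424
```

View pics/s0.png

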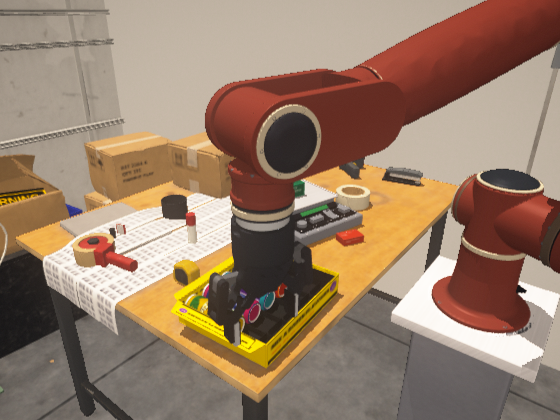

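View pics/t0.png

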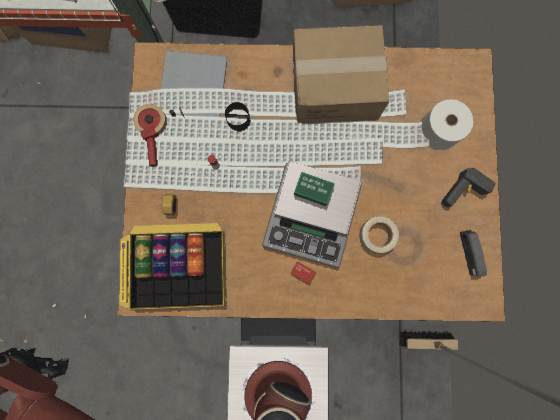

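The scene view shows the arm over the can tray. The top view shows the scale at about (312,215), with its four controls in a row from (278,236) to (331,251), staples at (303,273) and the tape roll at (380,236). Next I'll zoom in on the keys.

```bash
python3 - <<'E'
from h import *
a=load('t0')
c=a['color'][155:290,255:370];cv2.imwrite('pics/t0c.png',cv2.resize(c,None,fx=4.4,fy=4.4,interpolation=cv2.INTER_CUBIC))
for u,v in[(278,236),(296,240),(313,245),(331,251)]:print(onz(a,u,v,.055).round(3))
E
```

```text
[0.502 0.005 0.055]
[ 0.49  -0.052  0.055]
[ 0.475 -0.106  0.055]
[ 0.457 -0.164  0.055]
```

View pics/t0c.png

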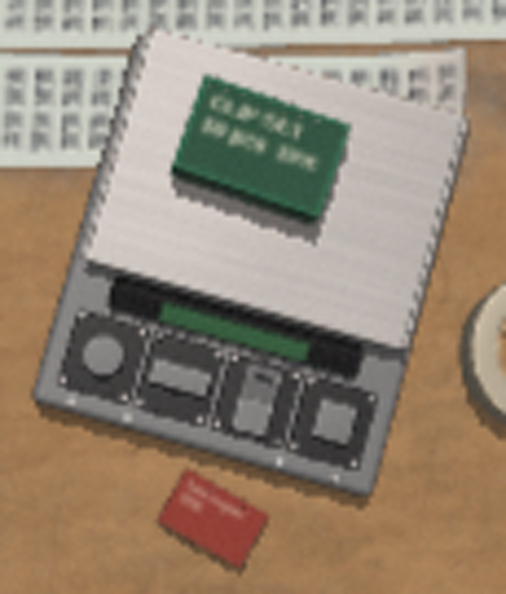

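Left to right the controls are round, bar, rocker, square, at roughly 58 mm spacing. The scale's yaw is about -15°, so the tool is already almost aligned with it. I'll move over the keys with the gripper shut.

play_rows --series '[[0,[-0.4,-0.45,0],[0,0,0]],[0,[-0.8,-0.9,0],[0,0,0]],[0,[-0.8,-0.9,0],[0,0,0]],[0,[-0.8,-0.9,0],[0,0,0]],[0,[-0.8,-0.9,0],[0,0,0]],[0,[-0.8,-0.9,0],[0,0,0]],[0,[-0.8,-0.9,0],[0,0,0]],[0,[-0.8,-0.9,0],[0,0,0]]]' --force 40

```text
t: 1.1
tool_pos: [0.3644, 0.1982, 0.231]
tool_rot: [0.409, 3.114, 0.0]
contact_force: [0.6, 0.9, 0.1]
opening: -0.0001
grip_force: 0.0
```

play_rows --series '[[0,[-0.8,-0.9,0],[0,0,0]],[0,[-0.8,-0.9,0],[0,0,0]],[0,[-0.8,-0.9,0],[0,0,0]],[0,[-0.5,-0.6,0],[0,0,0]],[0,[0,0,0],[0,0,0]],[0,[0,0,0],[0,0,0]]]'

```text
t: 1.85
tool_pos: [0.4611, 0.0035, 0.2308]
tool_rot: [-0.41, -3.114, -0.001]
contact_force: [-0.3, 0.0, -0.5]
opening: 0.0001
grip_force: 0.0
```

```bash
python3 - <<'E'
from h import *
w=snap('wrist','w1');t=snap('top','t1')
o=ctrl.get_obs();print(o['t'],o['tool_pos'],R.from_rotvec(o['tool_rot']).as_matrix().round(3),o['opening'],o['contact_force'])
print(w['hand_eye'].round(3),w['fx'])
for x in(.005,.502),(-.052,.49),(-.106,.475),(-.164,.457):print(proj(w,[x[1],x[0],.055]))
E
```

```text
1.95 [0.46108384 0.0041259  0.23107709] [[-0.966  0.257 -0.   ]
 [ 0.257  0.966  0.   ]
 [ 0.     0.    -1.   ]] -0.0002984994212913204 [-0.09525484 -0.13168503 -0.15536958]
[[ 0.    -0.951 -0.308  0.08 ]
 [ 1.     0.     0.001  0.001]
 [-0.001 -0.308  0.951 -0.142]
 [ 0.     0.     0.     1.   ]] 351.20461385798785
(np.float64(289.5705740751381), np.float64(221.21485115797245))
(np.float64(229.5012183868907), np.float64(224.28097175112705))
(np.float64(171.57787737978504), np.float64(223.79185903504097))
(np.float64(108.48932192753415), np.float64(221.49751864012495))
```

View pics/w1.png

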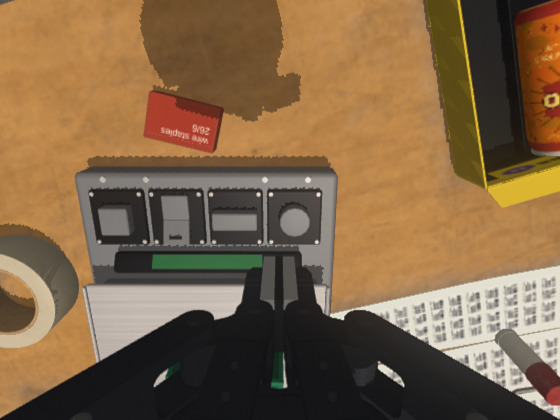

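The wrist view shows square (115,222), rocker (175,218), bar (234,220) and round (294,222) on black mounts. I'll segment the key tops in the wrist and first top images and triangulate.

```bash
python3 - <<'E'
from h import *
def blobs(im,x0,x1,y0,y1,th,mn):
    g=cv2.cvtColor(im['color'],cv2.COLOR_BGR2GRAY);m=np.zeros_like(g);m[y0:y1,x0:x1]=(g[y0:y1,x0:x1]<th)*255
    n,l,s,c=cv2.connectedComponentsWithStats(m);out=[]
    for i in range(1,n):
        if s[i,4]<mn:continue
        cs,_=cv2.findContours((l==i).astype(np.uint8),cv2.RETR_CCOMP,cv2.CHAIN_APPROX_NONE)
        r=cv2.minAreaRect(max(cs,key=cv2.contourArea))
        print('mount',np.round(r[0],1),np.round(r[1],1),s[i,4])
        h=[k for k in cs if 25*mn/300<cv2.contourArea(k)<.6*r[1][0]*r[1][1]]
        for k in h:
            rk=cv2.minAreaRect(k);print('   hole',np.round(rk[0],1),np.round(rk[1],1),cv2.contourArea(k))
        out.append(r[0])
    return out
w=load('w1');t=load('t0')
g=cv2.cvtColor(w['color'],cv2.COLOR_BGR2GRAY);print(g[220,80:330:5]);
g=cv2.cvtColor(t['color'],cv2.COLOR_BGR2GRAY);print(g[243,262:350:2])
for th in(55,65):print(th);blobs(w,85,328,180,248,th,600)
for th in(60,70):print(th);blobs(t,266,342,222,266,th,80)
W=np.array([onz(w,*p,.046) for p in[(294.5,217),(236.5,217),(178,217),(119.5,217)]]);print(W.round(4))
E
```

```text
[142 122 123  36 119 123 123 125 124 126  57  40  41  34 130  41  42 106
 105 104 104 103  50  51  52  74  40 129 131 133 134 136 138 139 140 136
  65 144  64  65 109 141 144 147 147 147  75  72  57 146]
[105 135 133 131  79  70  63  60  64  62  65  65  53  64  65  36  52 108
 122 128  44 122  61  63 111 107 106 107  58  57  70  49  61  60  60  59
  59  60 116 122 124 119 115 130]
55
mount [119. 216.] [54. 60.] 1898
   hole [115.5 220.5] [37. 31.] 1029.0
mount [177. 216.] [54. 56.] 1463
   hole [177. 216.] [54. 56.] 1342.5
65
mount [119.  216.5] [55. 60.] 2094
   hole [113.5 221.5] [33. 29.] 866.5
mount [177.1 215.9] [56.8 55.2] 1548
   hole [177.1 215.9] [56.8 55.2] 1413.5
mount [235.  216.5] [55. 54.] 1753
   hole [234. 222.] [48. 20.] 884.5
   hole [250. 206.] [22. 32.] 328.5
60
mount [308.4 228.5] [58.2  8.7] 287
   hole [308.4 228.5] [58.2  8.7] 220.0
mount [331.  250.9] [13.3 17.4] 100
   hole [331.  250.9] [13.3 17.4] 64.5
70
mount [308.5 228.7] [58.5  9.2] 365
   hole [307.8 230.2] [35.2  5.3] 147.0
mount [278.  235.4] [16.5 17.3] 185
   hole [277.8 234.8] [10.6 11.3] 93.5
mount [295.4 240.6] [16.8 17.7] 182
   hole [295.4 240.6] [16.8 17.7] 135.0
mount [312.7 245.7] [16.6 17.7] 137
   hole [312.7 245.7] [16.6 17.7] 88.0
mount [330.1 250.6] [16.8 17.9] 195
   hole [330.5 249.9] [10.7 11.2] 98.0
[[ 0.5023  0.0103  0.046 ]
 [ 0.4874 -0.0452  0.046 ]
 [ 0.4724 -0.1011  0.046 ]
 [ 0.4575 -0.1569  0.046 ]]
```

```bash
python3 - <<'E'
from h import *
w=load('w1');t=load('t0')
Wp=[(293.2,216.3),(235,216.4),(177.1,216),(119,216.2)];Tp=[(278,235.4),(295.4,240.6),(312.7,245.7),(330.1,250.6)]
for a,b in zip(Wp,Tp):print(tri((w,a),(t,b)).round(4),onz(w,*a,.046).round(4),onz(t,*b,.046).round(4))
print('keys',tri((w,(294,221.5)),(t,(277.8,234.8))).round(4),tri((w,(113.5,221)),(t,(330.5,249.9))).round(4))
P=np.mean([[onz(w,*a,.046),onz(t,*b,.046)] for a,b in zip(Wp,Tp)],1)
d=P[0]-P[3];y=d/np.linalg.norm(d);x=np.array([y[1],-y[0],0]);c=P.mean(0);print('pitch',np.linalg.norm(d)/3,'y',y)
tp=ctrl.get_obs()['tool_pos']
for n,s,o in(('round',87,0),('bar',29,0),('rockfar',-29,.016)):
    q=c+y*s/1000+x*o;dw=q-tp;Rm=R.from_rotvec(ctrl.get_obs()['tool_rot']).as_matrix();print(n,q.round(4),'tool mm',(Rm.T@dw*1000).round(1),'w px',proj(w,q+[0,0,.01]))
E
```

```text
[0.5057 0.007  0.0327] [0.5012 0.0092 0.046 ] [0.5045 0.0054 0.046 ]
[ 0.4902 -0.0504  0.032 ] [ 0.4864 -0.0464  0.046 ] [ 0.4887 -0.0506  0.046 ]
[ 0.4744 -0.1071  0.0325] [ 0.4712 -0.1016  0.046 ] [ 0.4732 -0.1062  0.046 ]
[ 0.459  -0.1635  0.0345] [ 0.4566 -0.1571  0.046 ] [ 0.4585 -0.162   0.046 ]
keys [0.5066 0.0074 0.0459] [ 0.4601 -0.1634  0.0472]
pitch 0.057639334587168266 y [0.26214688 0.96502799 0.        ]
round [0.5028 0.0078 0.046 ] tool mm [-39.5  14.3 185.1] w px (np.float64(292.62663301349954), np.float64(221.66546237078765))
bar [ 0.4876 -0.0482  0.046 ] tool mm [-39.2 -43.7 185.1] w px (np.float64(232.41723181247926), np.float64(221.47660880543617))
rockfar [ 0.4879 -0.1083  0.046 ] tool mm [ -54.9 -101.8  185. ] w px (np.float64(173.61692275034665), np.float64(236.64799778545233))
```

play_rows --series '[[0,[-0.2,-0.4,0.4],[0,0,0]],[0,[-0.3,-0.5,0.6],[0,0,0]],[0,[-0.3,-0.6,0.6],[0,0,0]],[0,[-0.3,-0.54,0.6],[0,0,0]],[0,[0,0,0],[0,0,0]],[0,[0,0,0],[0,0,0]]]'

```text
t: 2.7
tool_pos: [0.4885, -0.1086, 0.122]
tool_rot: [0.408, 3.114, 0.0]
contact_force: [0.1, 1.4, -1.0]
opening: -0.0001
grip_force: 0.0
```

```bash
python3 - <<'E'
from h import *
w=snap('wrist','w2');o=ctrl.get_obs();print(o['t'],o['tool_pos'],o['contact_force'])
print(proj(w,o['tool_pos']),[np.round(proj(w,p),1) for p in([.4879,-.1083,.055],[.5028,.0078,.058],[.4876,-.0482,.058])])
E
```

```text
2.75 [ 0.48889789 -0.10864483  0.12257643] [0.59529189 0.01389962 0.39492001]
(np.float64(276.21394049208095), np.float64(277.15005198264885)) [array([276.9, 222.2]), array([465.4, 200.3]), array([371.2, 199.9])]
```

View pics/w2.png

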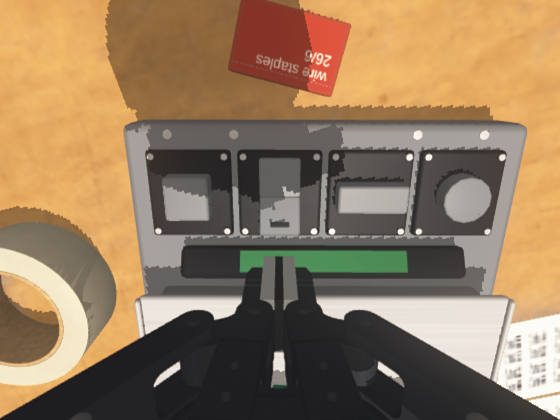

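The wrist view shows the fingertips at (279,258) and the rocker centred on u≈280, with its far half at about (280,222). Round is at (468,200) and bar at (374,198). All match the predictions apart from a shared 3 px calibration offset, which also shows on the tip, so the lateral aim is right. I'll press the rocker.

play_rows --series '[[0,[0,0,0.4],[0,0,0]],[0,[0,0,0.5],[0,0,0]],[0,[0,0,0.3],[0,0,0]],[0,[0,0,0.1],[0,0,0]],[0,[0,0,0.06],[0,0,0]],[0,[0,0,0.04],[0,0,0]],[0,[0,0,0],[0,0,0]]]'

```text
t: 3.62
tool_pos: [0.489, -0.1099, 0.052]
tool_rot: [0.41, 3.113, -0.001]
contact_force: [0.2, 1.2, 2.3]
opening: -0.0
grip_force: 0.7
```

play_rows --series '[[0,[0,0,0.04],[0,0,0]],[0,[0,0,0.02],[0,0,0]],[0,[0,0,0],[0,0,0]]]'

```text
t: 4.0
tool_pos: [0.4891, -0.1099, 0.0504]
tool_rot: [0.41, 3.114, -0.0]
contact_force: [-3.5, 2.9, 12.5]
opening: 0.0003
grip_force: 6.0
```

play_rows --series '[[0,[0,0,0.02],[0,0,0]],[0,[0,0,0],[0,0,0]]]'

```text
t: 4.25
tool_pos: [0.4892, -0.11, 0.0503]
tool_rot: [0.41, 3.114, -0.0]
contact_force: [-6.1, 3.6, 17.5]
opening: 0.0
grip_force: 8.9
```

play_rows --series '[[0,[0,0,-0.3],[0,0,0]],[0,[0,0,-0.6],[0,0,0]],[0,[0,0,-0.6],[0,0,0]],[0,[0.3,0.6,0],[0,0,0]],[0,[0,0.8,0],[0,0,0]],[0,[0,0.7,0],[0,0,0]],[0,[0,0,0],[0,0,0]],[0,[0,0,0],[0,0,0]]]'

```text
t: 5.25
tool_pos: [0.5007, -0.0048, 0.1222]
tool_rot: [-0.41, -3.114, 0.001]
contact_force: [0.4, -0.5, -0.4]
opening: -0.0001
grip_force: 0.0
```

```bash
python3 - <<'E'
from h import *
w=snap('wrist','w3');o=ctrl.get_obs();print(o['t'],o['tool_pos'],o['contact_force'])
Rm=R.from_rotvec(o['tool_rot']).as_matrix()
for p in([.5028,.0078,.058],[.4876,-.0482,.058]):print((Rm.T@(np.array(p)-o['tool_pos'])*1000).round(1),proj(w,p))
cv2.imwrite('pics/w3c.png',cv2.resize(w['color'][120:300,100:400],None,fx=2,fy=2))
print(proj(w,o['tool_pos']))
E
```

```text
5.3 [ 0.50071441 -0.00509349  0.12219017] [-0.63168299 -0.37204964 -1.07019764]
[ 1.3 13.  64.2] (np.float64(296.989314678739), np.float64(222.97734569832397))
[  1.5 -45.   64.2] (np.float64(204.61964783170464), np.float64(222.66155433608628))
(np.float64(275.5068146815711), np.float64(275.82622185849476))
```

View pics/w3c.png

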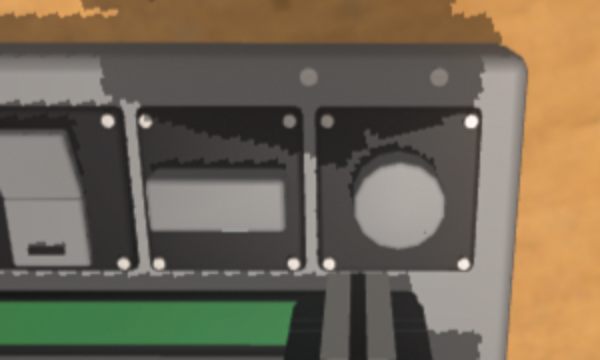

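The crop shows the rocker's far half now flat. The round key is at image (299,222) and the bar at (208,220), both as predicted. Next I'll press the round key.

play_rows --series '[[0,[0.04,0.28,0.3],[0,0,0]],[0,[0,0,0.5],[0,0,0]],[0,[0,0,0.4],[0,0,0]],[0,[0,0,0.1],[0,0,0]],[0,[0,0,0.06],[0,0,0]],[0,[0,0,0.06],[0,0,0]],[0,[0,0,0.04],[0,0,0]],[0,[0,0,0],[0,0,0]]]'

```text
t: 6.3
tool_pos: [0.5031, 0.0097, 0.05]
tool_rot: [0.41, 3.114, 0.0]
contact_force: [-2.9, 0.2, 4.8]
opening: -0.0001
grip_force: 2.3
```

play_rows --series '[[0,[0,0,0.03],[0,0,0]],[0,[0,0,0],[0,0,0]]]'

```text
t: 6.55
tool_pos: [0.5032, 0.0097, 0.0499]
tool_rot: [0.41, 3.115, -0.0]
contact_force: [-7.0, 1.6, 13.8]
opening: 0.0004
grip_force: 6.9
```

The round key is home: a hard stop at z = 0.0499 with force rising to 13.8 N. Now the bar key.

play_rows --series '[[0,[0,0,-0.3],[0,0,0]],[0,[0,0,-0.4],[0,0,0]],[0,[0.02,-0.4,0],[0,0,0]],[0,[0,-0.5,0],[0,0,0]],[0,[0,-0.28,0],[0,0,0]],[0,[0,0,0.2],[0,0,0]],[0,[0,0,0.25],[0,0,0]],[0,[0,0,0],[0,0,0]]]'

```text
t: 7.55
tool_pos: [0.4853, -0.0462, 0.0585]
tool_rot: [-0.409, -3.112, -0.001]
contact_force: [-1.0, 0.3, -0.4]
opening: 0.0001
grip_force: 0.0
```

play_rows --series '[[0,[0,0,0.08],[0,0,0]],[0,[0,0,0.06],[0,0,0]],[0,[0,0,0.06],[0,0,0]],[0,[0,0,0.04],[0,0,0]],[0,[0,0,0.02],[0,0,0]],[0,[0,0,0],[0,0,0]]]'

```text
t: 8.3
tool_pos: [0.4867, -0.0467, 0.0499]
tool_rot: [-0.41, -3.113, -0.001]
contact_force: [-9.9, 4.5, 18.4]
opening: 0.0004
grip_force: 9.4
```

The bar is home too: a hard stop at 0.0499. I'll retreat and check all of them.

play_rows --series '[[0,[0,0,-0.3],[0,0,0]],[0,[0,0,-0.6],[0,0,0]],[0,[0,0,-0.7],[0,0,0]],[0,[0,0,-0.6],[0,0,0]],[0,[0,0,0],[0,0,0]],[0,[0,0,0],[0,0,0]]]'

```text
t: 9.05
tool_pos: [0.4859, -0.047, 0.1563]
tool_rot: [-0.41, -3.114, 0.0]
contact_force: [-0.6, 1.1, -0.1]
opening: -0.0
grip_force: 0.0
```

```bash
python3 - <<'E'
from h import *
w=snap('wrist','w4');o=ctrl.get_obs();print(o['t'],o['tool_pos'],o['contact_force'])
cv2.imwrite('pics/w4c.png',cv2.resize(w['color'][100:300,120:440],None,fx=2.4,fy=2.4))
E
```

```text
9.1 [ 0.48549489 -0.0468791   0.15560321] [-0.11387404 -0.08776302 -0.5978691 ]
```

View pics/w4c.png

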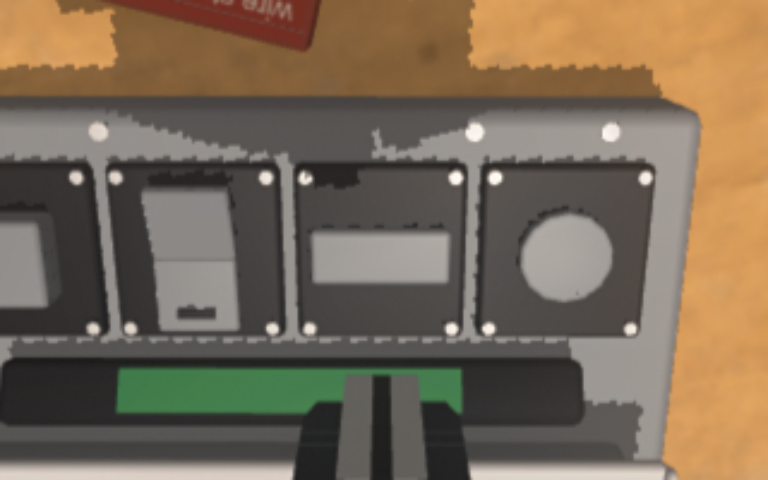

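The final crop shows the rocker at (195,260) with its far half down. Bar (380,257) and round (566,257) sit low in their mounts, and square (20,265) is still proud. The tool is clear of everything, so I'm handing in.

```bash
python3 -c "
from station import ctrl
print(ctrl.finish_job())"
```

```text
the job is handed in; nothing more can be done
None
```

I switched the rocker on, then pressed the round key and the bar key home in that order, and handed the job in at about 9 s; the square key, the carton and everything else were left untouched.

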